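# Drop the stop on the returns roller track and send the carton through

## Robot

A 6-joint arm with a two-finger parallel gripper is mounted at the origin on a cart in front of the work surface, level with it; the furniture and walls round the work are solid. World frame = base frame: x ahead of the robot, y to its left, z up, the work surface at z = 0. Lengths are in m, angles in rad, forces in N, time in s.
With the tool pointing down it reaches from about 0.25 to 0.8 m from the base axis. Payload 8.5 kg.
Tool frame: the origin (TCP) lies midway between the tips of the shut fingers; the grasp point (between the pads) lies 19 mm behind it; z points along the fingers, y is the line along which they close (so a half turn about z gives the same grasp; the last joint's range is limited). The gripper opens to 85 mm and grips with 20 to 120 N. Pads are 22 mm wide; open, the fingers measure 114 mm over their backs; the gripper's body (76 mm by 85 mm) begins 54 mm behind the grasp point. The pads swing forward as they close: fully open they stand 13 mm farther back than shut.
Start: joints at [-1.302, 0.238, -0.013, 1.319, 0, 1.571], TCP at [0.139, -0.506, 0.231] pointing down, gripper open.
Joint ranges: [-2.66, 2.66], [-1.03, 1.9], [-1.14, 1.46], [-1.82, 2.27], [-1.45, 1.34], [-3.14, 3.14]. Speed limits (rad/s): [2.22, 2.22, 2.79, 3.14, 3.14, 3.14].

## Interface

Orientations are given as a unit quaternion [x, y, z, w].
In Python, from cell import robot, vision, finish_job gives the robot as it stands.
- The arm moves only by the tool jog_arm, never from a script. Its argument "targets" is one flat list of numbers, 5 for each row, row after row: the finger opening in m, from 0 to 0.0854, then the shift along the tool's x, y, z in m, then the turn about the tool's z in rad. A call has 1 to 20 rows; each row shifts and turns the commanded pose from where the row before left it, along the tool's axes as they then stand; what a row does not reach is not made up. A row lasts 1/12 s, in which the tool goes at most 41.7 mm and 7.16 degrees, less where a joint would pass 70% of its speed; a pose out of reach is approached as far as the arm can. A call with a gripper value outside its range is refused whole. The fingers move at their own pace and stop on an object; the grip force is fixed at half the most. Time passes only in rows, so rows that do not move let the fingers close. It gives the time, the measured TCP pose, the force, the opening and the grip force at its end, in the units of the state.
- robot.get_obs(): the state, without advancing time (a new reading comes with each control period).
- vision.get_image(name): name is "side" or "top"; returns a dict with "pixels" (400x640x3 uint8, red, green, blue), "range_z" (400x640 float32, m along the optical axis (not along the pixel's ray), 0 where there is no reading), "fovy" (degrees; the focal length in pixels is half the picture's height over the tangent of half this angle, whatever the lens; pixels are square), "cx", "cy" (the principal point, pixels), "view" (4x4, takes a point from world to camera coordinates). Camera axes: x right, y down, z forward; pixel columns grow to the right and rows downward; lengths in m; the calibration is good to about 2 mm. A picture is of the moment at which its call begins.
- finish_job(): hands the job in; it is judged then, once.
The state is a dict: "time_s": time; "q": joint angles; "dq": joint speeds; "tau": joint torques, N m; "tcp_pos": TCP position; "eef_rot": TCP orientation; "force": force on the tool from outside, world axes, zero at the start; "moment": the same for the moment, N m; "width": finger opening in m; "finger_force": force on a finger pad.
Only numpy, scipy, OpenCV 4.12 (cv2) and the standard library are available. Lean on these libraries where they do the work, as an engineer would, in place of code of your own. Each camera call takes 0.05 s, during which the arm holds its last target. There are 200 camera calls.

## Task

The small carton on the roller track is held back by the yellow stop blade. Work the red-knobbed lever through its stepped gate, from the red mark past the yellow one to the very end of the slot at the green mark, so that the blade sinks below the rollers; then push the carton along the rollers, flat and over the lowered blade, until it rests against the rubber end stop. Leave the lever at green, do not tip the carton or lift it off the track, and leave the other things on the table where they are.

Things in the scene. Friction and masses are not known exactly. Their poses are not given: they have to be found in the camera images.
- track: Fixed roller track along y with a grey lever box on its robot side. Origin: on the table under the track's middle. 'Across' = its +x, away from the robot; 'along' = its +y, to the left, the way the carton travels (within 0.15 rad of world axes). 440 x 116 mm; roller tops at z = 75 mm, rollers turn freely (one left out for the blade); side rails 92 mm apart inside, tops at z = 90 mm.
- track_entry (a point): Middle of the track's open right-hand end, at the height of the roller tops (track frame 0, -220, 75 mm). The last roller's axis is 33 mm inside it. Nothing closes this end, so a pusher can come down behind the carton between the rails.
- end_stop (a point): Middle of the rubber face of the yellow end stop at the track's left-hand end, at the height of the roller tops (track frame 0, 200, 75 mm). The face spans z = 86 to 114 mm. Axes as the track's.
- gate_centre (a point): Centre of the steel gate plate, on its upper face (track frame -122, -85, 97.5 mm), on top of the lever box (88 across x 124 along). Slot 14 mm wide for a 10 mm rod. Rod path, (across, along) in mm from here: red HOLD (-10,-24), across to (10,-24), along to (10,0), across back to yellow (-10,0), along to the green end (-10,24). Steel tongues block all other ways.
- gate_hold (a point): HOLD notch, centre of the rod's place in the gate plate's upper face, by the red dot. Stop blade fully up. The way out is across, away from the robot.
- gate_half (a point): Half-way notch, centre of the rod's place in the gate plate's upper face, by the yellow dot. Reached from the far side, left along the track.
- gate_open (a point): OPEN pocket, centre of the rod's place in the gate plate's upper face, by the green dot, where the slot ends. Stop blade below the rollers.
- lever_pivot (a point): The lever's pivot inside the lever box, 65 mm below the middle of the gate plate (track frame -122, -85, 30 mm). The knob's middle is 135 mm from it, so the knob moves 2.1 times as far as the rod in the slot: about 41 mm a step across, 47 mm a step along.
- lever_knob (a point): Middle of the lever's red knob, on the rod's axis 135 mm from the pivot. The knob is 28 mm thick and 54 mm tall, from 26 mm below to 28 mm above this point along the rod; free on all sides, it can be pushed from any of them.
- lever_swing (a joint): Lever angle along the track, rad: 0 upright (half-way row), positive to the track's +y. About -0.35 in the HOLD row, 0.35 in the middle of the OPEN pocket, 0.38 with the rod against its end (play +-0.03 in each row). Friction holds it where it is left; about 2 N at the knob moves it.
- lever_cross (a joint): Lever angle across the track, rad: positive away from the robot. About -0.15 at HOLD, half-way notch and OPEN, +0.15 on the far side of the gate (play +-0.03). Friction holds it; about 1 N at the knob moves it.
- blade_top (a point): Middle of the top edge of the yellow stop blade (80 mm wide, 4 mm thick), a flap on the lever's shaft. At HOLD it stands upright at track y = -35 mm, its top 32 mm above the roller tops; it swings down and to the left with the lever: top 10 mm above the rollers at half-way, 20 mm below them at the green end. Friction and the gate hold it.
- carton: Brown taped carton, 81 mm across, 120 mm along the track, 51 mm tall, 0.2 to 0.4 kg, on the rollers right of the blade. Origin: centre of its underside; its long side is its y, along the track. Against the end stop its origin is 60 mm short of the stop's face. It rolls with about 1 N.
- calculator: Bystander: calculator, 135 x 88 x 20 mm; origin at the centre of its underside.
- tape_measure: Bystander: yellow tape measure, 67 x 72 x 32 mm; origin at the centre of its underside.
- stapler: Bystander: blue stapler, 36 x 135 x 54 mm; origin at the centre of its underside.
- marker_red: Bystander: red and white marker, 18 x 136 x 19 mm; origin at the centre of its underside.

How it is judged:
On the way:
1. the lever has come through the gate to the green end and the blade is below the rollers, the carton still on the near side of the blade (value of joint lever_swing above 0.32 rad and value of joint lever_cross below -0.08 rad and y of carton in the frame of track below -0.06 m), for 0.2 s.
At the end, for the whole second after the job is handed in: The lever stands at the green end of the gate (lever_swing over 0.32, lever_cross under -0.08), the blade below the rollers; the carton lies flat and still on the rollers between the rails, its leading face against the end stop (gap under 8 mm) (value of joint lever_swing above 0.32 rad and value of joint lever_cross below -0.08 rad and y of carton in the frame of end_stop between -0.068 and -0.054 m and x of carton in the frame of track between -0.012 and 0.012 m and z of carton in the frame of track between 0.07 and 0.08 m and angle between carton's own z axis and vertical below 0.08 rad and linear speed of carton below 0.02 m/s); the robot touches nothing.
It fails at once if the carton is lifted off the rollers (by more than 20 mm) or tipped (by more than 0.3 rad) (height (world z) of carton above 0.095 m or angle between carton's own z axis and vertical above 0.3 rad).
It fails at once if a bystander is shifted by more than 30 mm (distance of any of calculator, tape_measure, stapler, marker_red from where it was at the start of the episode above 0.03 m).
It also fails if it takes over 61 s, if anything falls off the work surface, if the arm or the gripper's body presses on something with over 40 N, if the wrist force passes 120 N, or if a joint passes its speed limit or range.

## Working session

There is one attempt and no reset: what is moved stays moved. The work goes in short steps, Python scripts to look and compute and a tool call to move; the robot and the scene stay as the last step left them, time stands still between calls to the robot, and variables do not carry over. Pictures are saved under pics/ and viewed, at most 10 in all, crops included, and the job is handed in when it is done.

Besides the shell and the picture viewer there is one more tool, called after "Emit:" by a JSON object that holds its "op" and its "data", one argument or row to a line. jog_arm: Moves the arm, as the interface text tells. Its arguments: {"type":"object","properties":{"targets":{"type":"array","items":{"type":"number"}}},"required":["targets"]}

```bash
mkdir -p pics; ls
cat > h.py <<'E'
import numpy as np, cv2
from cell import robot, vision, finish_job
def grab(n):
    d=vision.get_image(n); d['f']=200/np.tan(np.radians(d['fovy'])/2); return d
def save(d,f): cv2.imwrite(f,d['pixels'][:,:,::-1])
def pts(d):
    z=d['range_z'].astype(float); v,u=np.mgrid[:400,:640]
    c=np.stack([(u-d['cx'])/d['f']*z,(v-d['cy'])/d['f']*z,z,np.ones_like(z)],-1)
    p=(c@np.linalg.inv(d['view']).T)[...,:3]; p[z==0]=np.nan; return p
E
python3 - <<'E'
from h import *
o=robot.get_obs(); print(o)
for n in('side','top'):
    d=grab(n); save(d,f'pics/{n}0.png'); np.save(f'{n}0.npy',d,allow_pickle=True)
    print(n,d['fovy'],d['cx'],d['cy'],d['view'].round(3).tolist())
E
```

```text
pics
{'time_s': 0.0, 'q': array([-1.30200290e+00,  2.38786115e-01, -1.42588499e-02,  1.31923204e+00,
        3.20102562e-06,  1.57079733e+00]), 'dq': array([-2.59072260e-04,  3.15198741e-04,  7.77672559e-04, -1.68669693e-03,
        9.05181770e-06,  6.76120652e-04]), 'tau': array([ 1.16700212e-03, -5.38781047e+01,  3.46433794e+01,  1.87503593e-02,
        1.28716933e-04,  3.20797972e-05]), 'tcp_pos': array([ 0.1393095 , -0.50573114,  0.23067306]), 'eef_rot': array([ 9.90982143e-01,  1.33991954e-01, -9.76144129e-05, -7.33879225e-04]), 'force': array([-0.10498205, -0.22697299, -0.52830429]), 'moment': array([0.02151781, 0.03334814, 0.01467745]), 'finger_force': 0.0, 'width': 0.08580373990443486}
side 52.251355681180534 323.44235791603245 191.92955034831735 [[0.999, 0.047, 0.008, -0.525], [0.031, -0.522, -0.853, 0.096], [-0.036, 0.852, -0.522, 1.231], [0.0, 0.0, 0.0, 1.0]]
top 55.23482277490693 321.9956574761139 197.44641986758057 [[-0.001, -1.0, -0.018, -0.011], [-0.998, 0.002, -0.062, 0.508], [0.062, 0.018, -0.998, 1.206], [0.0, 0.0, 0.0, 1.0]]
```

View pics/top0.png

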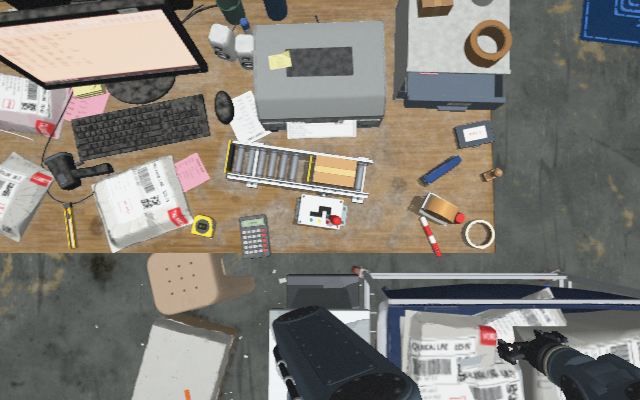

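View pics/side0.png

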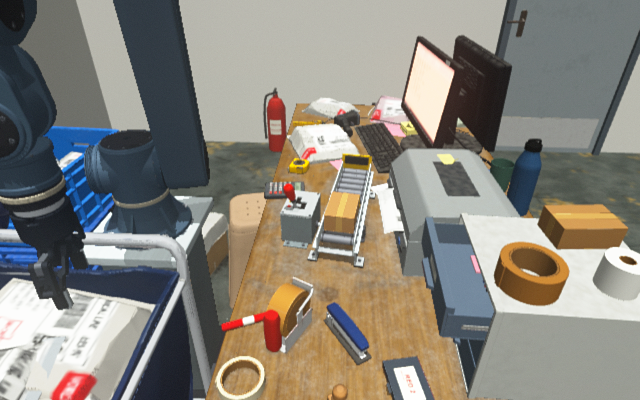

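The top view shows the track centred near (300,168), with the carton at (338,172), the gate plate at (321,210), the knob at (337,221) and the yellow end stop at (229,158). The side view agrees: knob (289,190), carton (340,212).

```bash
cat >> h.py <<'E'
def ray(d,uv,z):
    uv=np.atleast_2d(uv).astype(float); V=d['view']; R,t=V[:3,:3],V[:3,3]; c=-R.T@t
    r=np.c_[(uv[:,0]-d['cx'])/d['f'],(uv[:,1]-d['cy'])/d['f'],np.ones(len(uv))]@R
    return c+r*((z-c[2])/r[:,2])[:,None]
def proj(d,p):
    c=np.atleast_2d(p)@d['view'][:3,:3].T+d['view'][:3,3]
    return np.c_[c[:,0]/c[:,2]*d['f']+d['cx'],c[:,1]/c[:,2]*d['f']+d['cy']]
def big(m,roi):
    k=np.zeros_like(m); u0,u1,v0,v1=roi; k[v0:v1,u0:u1]=m[v0:v1,u0:u1]
    n,l,s,c=cv2.connectedComponentsWithStats(k.astype(np.uint8)); i=1+np.argmax(s[1:,4]); return l==i
E
python3 - <<'E'
from h import *
t=np.load('top0.npy',allow_pickle=True).item(); s=np.load('side0.npy',allow_pickle=True).item()
P=pts(t); z=P[...,2]
hsv=cv2.cvtColor(t['pixels'],cv2.COLOR_RGB2HSV); H,S,V=[hsv[...,i].astype(int) for i in range(3)]
def rep(n,m,zz):
    v,u=np.nonzero(m); uv=np.c_[u,v].astype(np.float32); r=cv2.minAreaRect(uv); c=ray(t,r[0],zz)[0]
    b=ray(t,cv2.boxPoints(r),zz)[:,:2]; e=[b[1]-b[0],b[2]-b[1]]
    print(n,m.sum(),'px',np.round(r[0],1),'xyz',c.round(4),'medz',np.nanmedian(z[m]).round(4),[(np.linalg.norm(x).round(4),np.degrees(np.arctan2(x[1],x[0])).round(1)) for x in e], uv.min(0),uv.max(0))
rep('carton',big((abs(z-.126)<.012)&(H<25)&(S>70),(300,380,145,205)),.126)
rep('gate',big((abs(z-.0975)<.012),(285,352,188,232)),.0975)
red=big(((H<6)|(H>174))&(S>150)&(V>90),(315,355,200,240)); rep('knobtop',red,.19)
v,u=np.nonzero(red);k=P[red];print('knob top z',np.nanpercentile(k,[10,50,90],axis=0).round(4))
rep('endstop',big((H>20)&(H<35)&(S>150)&(V>120),(215,245,135,190)),.114)
rep('blade',big((H>20)&(H<35)&(S>150)&(V>120),(300,320,145,195)),.107)
# rails
m=(abs(z-.085)<.02);rep('railbody',big(m,(210,385,130,205)),.09)
hs=cv2.cvtColor(s['pixels'],cv2.COLOR_RGB2HSV); r2=big(((hs[...,0]<6)|(hs[...,0]>174))&(hs[...,1]>150),(270,310,170,215))
vv,uu=np.nonzero(r2);print('side knob',uu.min(),uu.max(),vv.min(),vv.max(),np.nanmedian(pts(s)[r2],axis=0))
a=cv2.resize(t['pixels'][130:240,215:385],None,fx=4.7,fy=4.7,interpolation=cv2.INTER_CUBIC);cv2.imwrite('pics/crop.png',a[:,:,::-1])
E
```

```text
carton 1112 px [334. 171.] xyz [ 0.5788 -0.0486  0.126 ] medz 0.1254 [(np.float64(0.0806), np.float64(-8.1)), (np.float64(0.1199), np.float64(-98.4))] [313. 155.] [356. 187.]
gate 1099 px [319.6 211.2] xyz [ 0.4622 -0.0059  0.0975] medz 0.0975 [(np.float64(0.088), np.float64(-8.2)), (np.float64(0.1243), np.float64(-98.5))] [297. 194.] [342. 228.]
knobtop 78 px [335. 220.] xyz [ 0.4359 -0.05    0.19  ] medz 0.1803 [(np.float64(0.0273), np.float64(-90.1)), (np.float64(0.0218), np.float64(179.8))] [330. 216.] [340. 224.]
knob top z [[ 0.4277 -0.0612  0.1703]
 [ 0.4359 -0.0502  0.1803]
 [ 0.4452 -0.0393  0.1847]]
endstop 47 px [227.7 156. ] xyz [0.6263 0.2669 0.114 ] medz 0.1137 [(np.float64(0.0968), np.float64(-8.6)), (np.float64(0.0059), np.float64(-99.8))] [225. 140.] [231. 172.]
blade 55 px [309.6 168.6] xyz [0.5887 0.0235 0.107 ] medz 0.1022 [(np.float64(0.0757), np.float64(-8.4)), (np.float64(0.0081), np.float64(-98.8))] [307. 156.] [312. 181.]
railbody 2178 px [298.7 168.3] xyz [0.5923 0.0574 0.09  ] medz 0.0743 [(np.float64(0.1058), np.float64(-7.4)), (np.float64(0.4349), np.float64(-98.5))] [226. 141.] [372. 194.]
side knob 283 294 184 200 [ 0.43711518 -0.05893178  0.16935636]
```

View pics/crop.png

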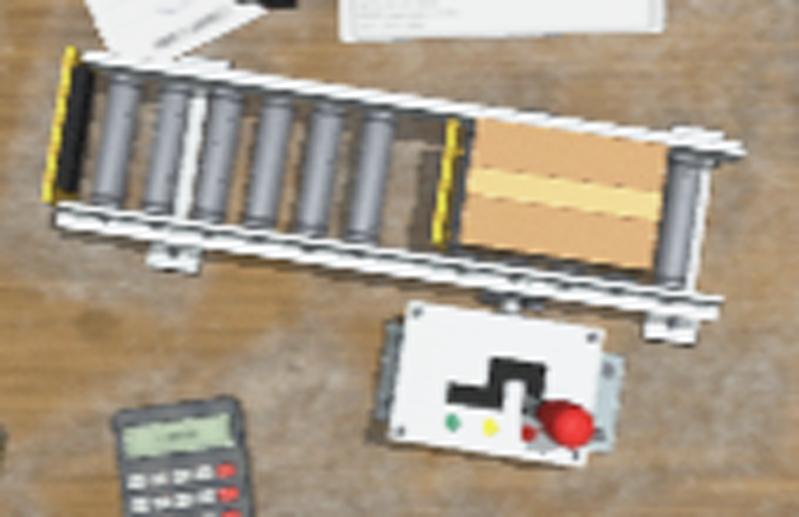

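Emit:
{"op": "jog_arm", "data": {
  "targets": [0,0,0,-0.03,0,0,0,0,-0.03,0,0,0,0,-0.02,-0.1156,0,0,0,0,-0.1156,0,0,0,0,-0.1156,0,0,0,0,-0.1156,0,0,0,0,-0.1156,0,0,0,0,-0.1156,0,0,0,0,-0.1156,0,0,0,0,-0.1156,0,0,0,0,-0.1156,0,0,0,0,-0.1156,0,0,0,0,0]
}}

```text
time_s: 1.18
tcp_pos: [0.1394, -0.506, 0.311]
eef_rot: [0.755, 0.656, 0.0, -0.0]
force: [0.3, -0.0, -0.2]
width: 0.0001
finger_force: 0.0
```

Emit:
{"op": "jog_arm", "data": {
  "targets": [0,0.0272,0.0096,0,0,0,0.0272,0.0096,0,0,0,0.0272,0.0096,0,0,0,0.0272,0.0096,0,0,0,0.0272,0.0096,0,0,0,0.0272,0.0096,0,0,0,0.0272,0.0096,0,0,0,0.0272,0.0096,0,0,0,0.0272,0.0096,0,0,0,0.0272,0.0096,0,0,0,0.0272,0.0096,0,0,0,0.0272,0.0096,0,0,0,0.0272,0.0096,0,0,0,0.0272,0.0096,0,0,0,0.0272,0.0096,0,0,0,0.0272,0.0096,0,0,0,0.0272,0.0096,0,0,0,0.0272,0.0096,0,0,0,0,0,0,0]
}}

```text
time_s: 2.77
tcp_pos: [0.3832, -0.0436, 0.311]
eef_rot: [0.757, 0.653, 0.001, -0.0]
force: [-0.0, 0.3, -0.5]
width: -0.0007
finger_force: 0.0
```

```bash
cat >> h.py <<'E'
G=np.array([.4622,-.0059]); A=np.radians(-8.35); R2=np.array([[np.cos(A),np.sin(A)],[-np.sin(A),np.cos(A)]])
def gf(p): return R2@(np.asarray(p)[:2]-G)   # across, along from gate centre
def st():
    o=robot.get_obs(); p=o['tcp_pos']; f=R2@o['force'][:2]
    from scipy.spatial.transform import Rotation as Ro
    x=Ro.from_quat(o['eef_rot']).as_matrix()[:,0]
    print('t',o['time_s'].__round__(2) if 0 else round(o['time_s'],2),'across,along,z mm',(1000*np.r_[gf(p),p[2]]).round(1),'F',f.round(1),o['force'][2].round(1),'toolx deg',np.degrees(np.arctan2(x[1],x[0])).round(2),'w',round(o['width'],4))
E
python3 -c "
from h import *
st()"
```

```text
t 2.77 across,along,z mm [-72.7 -48.7 311. ] F [-0.   0.3] -0.5 toolx deg 81.59 w -0.0007
```

Emit:
{"op": "jog_arm", "data": {
  "targets": [0,0,0,0.023,0,0,0,0,0.023,0,0,0,0,0.023,0,0,0,0,0.023,0,0,0,0,0.023,0,0,0,0,0.023,0,0,0,0,0.023,0,0,0,0,0,0]
}}

```text
time_s: 3.43
tcp_pos: [0.3789, -0.0468, 0.147]
eef_rot: [0.758, 0.652, -0.002, -0.002]
force: [-0.7, 0.9, 0.5]
width: 0.0001
finger_force: 0.0
```

Emit:
{"op": "jog_arm", "data": {
  "targets": [0,0,0.005,0,0,0,0,0.005,0,0,0,0,0.005,0,0,0,0,0.005,0,0,0,0,0.005,0,0,0,0,0.005,0,0,0,0,0.005,0,0,0,0,0.005,0,0,0,0,0.005,0,0,0,0,0.005,0,0,0,0,0.005,0,0,0,0,0,0,0]
}}

```text
time_s: 4.43
tcp_pos: [0.4372, -0.055, 0.1503]
eef_rot: [0.757, 0.654, 0.0, 0.0]
force: [0.1, -0.2, 0.7]
width: -0.0002
finger_force: 0.0
```

```bash
python3 -c "
from h import *
st()
d=grab('side');cv2.imwrite('pics/s1.png',cv2.resize(d['pixels'][130:280,220:420],None,fx=4,fy=4)[:,:,::-1])"
```

```text
t 4.43 across,along,z mm [-17.6 -52.2 150.3] F [ 0.1 -0.2] 0.7 toolx deg 81.63 w -0.0002
```

View pics/s1.png

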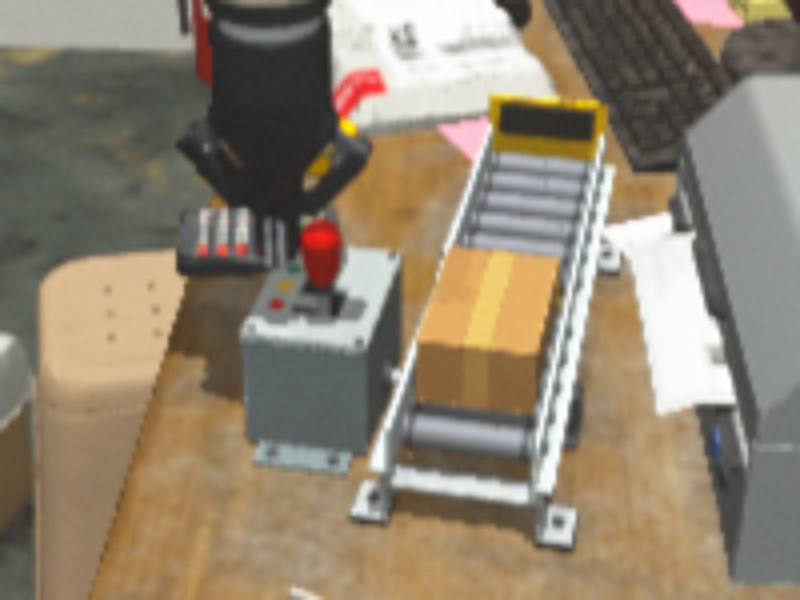

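The knob (crop ~(322,255)) has moved away from the robot, and the fingers stand on its robot side. I'll push on until it stops.

Emit:
{"op": "jog_arm", "data": {
  "targets": [0,0,0.004,0,0,0,0,0.004,0,0,0,0,0,0,0]
}}

```text
time_s: 4.73
tcp_pos: [0.4446, -0.0561, 0.1503]
eef_rot: [0.757, 0.654, 0.0, 0.0]
force: [-0.1, -0.1, 0.7]
width: -0.0002
finger_force: 0.0
```

```bash
cat >> h.py <<'E'
def knob():
    u=[]
    for n,roi in(('top',(285,355,185,240)),('side',(265,325,165,220))):
        d=grab(n); h=cv2.cvtColor(d['pixels'],cv2.COLOR_RGB2HSV); m=((h[...,0]<6)|(h[...,0]>174))&(h[...,1]>150)&(h[...,2]>90)
        try: m=big(m,roi)
        except ValueError: print(n,'hidden'); continue
        P=pts(d)[m]; P=P[~np.isnan(P).any(1)]; P=P[(P[:,2]>.12)&(P[:,2]<.21)]
        p=np.median(P,0); print(n,m.sum(),'knob across,along,z mm',(1000*np.r_[gf(p),p[2]]).round(1))
E
python3 -c "
from h import *
st();knob()"
```

```text
t 4.73 across,along,z mm [-10.1 -52.2 150.3] F [-0.  -0.1] 0.7 toolx deg 81.63 w -0.0002
top hidden
side 132 knob across,along,z mm [ 18.3 -57.1 168.8]
```

Emit:
{"op": "jog_arm", "data": {
  "targets": [0,0,0.004,0,0,0,0,0,0,0]
}}

```text
time_s: 5.0
tcp_pos: [0.4484, -0.0567, 0.1503]
eef_rot: [0.757, 0.654, 0.0, 0.0]
force: [0.9, -0.3, 0.4]
width: -0.0001
finger_force: 0.1
```

```bash
python3 -c "
from h import *
st();knob()"
```

```text
t 5.0 across,along,z mm [ -6.3 -52.2 150.3] F [ 0.9 -0.2] 0.4 toolx deg 81.64 w -0.0001
top hidden
side 125 knob across,along,z mm [ 21.4 -57.3 169.6]
```

Emit:
{"op": "jog_arm", "data": {
  "targets": [0,0,0.003,0,0,0,0,0,0,0]
}}

```text
time_s: 5.27
tcp_pos: [0.4509, -0.057, 0.1502]
eef_rot: [0.757, 0.654, -0.0, -0.0]
force: [-0.4, 0.2, -0.6]
width: 0.0001
finger_force: 0.4
```

```bash
python3 -c "
from h import *
st();knob()"
```

```text
t 5.27 across,along,z mm [ -3.7 -52.2 150.2] F [-0.4  0.1] -0.6 toolx deg 81.64 w 0.0001
top hidden
side 126 knob across,along,z mm [ 23.8 -56.9 168.7]
```

Emit:
{"op": "jog_arm", "data": {
  "targets": [0,0,-0.015,0,0,0,0,-0.015,0,0,0,-0.016,0,0,0,0,-0.016,0,0,0,0,-0.016,0,0,0,0,0,0.0137,0,0,0,0,0.0137,0,0,0,0,0.0137,0,0,0,0,0.0137,0,0,0,0,0,0,0]
}}

```text
time_s: 6.2
tcp_pos: [0.471, -0.1087, 0.1504]
eef_rot: [0.757, 0.654, 0.001, 0.001]
force: [0.0, 0.1, -0.3]
width: 0.0001
finger_force: 0.0
```

Emit:
{"op": "jog_arm", "data": {
  "targets": [0,0.006,0,0,0,0,0.006,0,0,0,0,0.006,0,0,0,0,0.006,0,0,0,0,0.006,0,0,0,0,0.006,0,0,0,0,0.006,0,0,0,0,0.006,0,0,0,0,0.006,0,0,0,0,0.006,0,0,0,0,0.006,0,0,0,0,0,0,0,0]
}}

```text
time_s: 7.2
tcp_pos: [0.4781, -0.0417, 0.1502]
eef_rot: [0.757, 0.654, 0.0, -0.0]
force: [1.2, -0.2, 0.7]
width: -0.0003
finger_force: 0.0
```

```bash
python3 -c "
from h import *
st();knob()"
```

```text
t 7.2 across,along,z mm [ 21.  -33.1 150.2] F [ 1.2 -0. ] 0.7 toolx deg 81.68 w -0.0003
top hidden
side 10 knob across,along,z mm [ 32.3 -12.5 172.8]
```

Emit:
{"op": "jog_arm", "data": {
  "targets": [0,0.004,0,0,0,0,0.003,0,0,0,0,0,0,0,0]
}}

```text
time_s: 7.55
tcp_pos: [0.4791, -0.0356, 0.1503]
eef_rot: [0.757, 0.654, 0.0, -0.0]
force: [0.2, -0.3, 0.1]
width: 0.0002
finger_force: 0.0
```

```bash
python3 -c "
from h import *
st();knob()"
```

```text
t 7.55 across,along,z mm [ 21.  -26.9 150.3] F [ 0.3 -0.2] 0.1 toolx deg 81.64 w 0.0002
top hidden
side 6 knob across,along,z mm [ 34.4 -10.9 174. ]
```

Emit:
{"op": "jog_arm", "data": {
  "targets": [0,0.003,0,0,0,0,0,0,0,0]
}}

```text
time_s: 7.82
tcp_pos: [0.4795, -0.0328, 0.1503]
eef_rot: [0.757, 0.654, 0.0, -0.0]
force: [-0.1, -0.1, 0.5]
width: 0.0004
finger_force: 0.2
```

```bash
python3 -c "
from h import *
st()"
```

```text
t 7.82 across,along,z mm [ 21.  -24.1 150.3] F [-0.1 -0.1] 0.5 toolx deg 81.62 w 0.0004
```

Emit:
{"op": "jog_arm", "data": {
  "targets": [0,-0.012,0,0,0,0,-0.012,0,0,0,0,0,0.0125,0,0,0,0,0.0125,0,0,0,0,0.0125,0,0,0,0,0.0125,0,0,0,0,0,0,0]
}}

```text
time_s: 8.4
tcp_pos: [0.5273, -0.065, 0.1501]
eef_rot: [0.757, 0.654, 0.0, 0.0]
force: [-0.8, 0.2, 0.7]
width: -0.0002
finger_force: 0.0
```

```bash
python3 -c "
from h import *
st();knob()"
```

```text
t 8.4 across,along,z mm [ 73.  -49.  150.1] F [-0.8  0.1] 0.7 toolx deg 81.61 w -0.0002
top hidden
side 77 knob across,along,z mm [ 19.7  -8.3 159.3]
```

Emit:
{"op": "jog_arm", "data": {
  "targets": [0,0.0125,0,0,0,0,0.0125,0,0,0,0,0.0125,0,0,0,0,0.0115,0,0,0,0,0,0,0,0]
}}

```text
time_s: 8.92
tcp_pos: [0.5327, -0.0129, 0.1505]
eef_rot: [0.756, 0.655, 0.0, -0.0]
force: [0.6, 0.2, 0.7]
width: 0.0001
finger_force: 0.0
```

Emit:
{"op": "jog_arm", "data": {
  "targets": [0,0,-0.006,0,0,0,0,-0.006,0,0,0,0,-0.006,0,0,0,0,-0.006,0,0,0,0,-0.006,0,0,0,0,-0.006,0,0,0,0,-0.006,0,0,0,0,-0.006,0,0,0,0,-0.006,0,0,0,0,-0.006,0,0,0,0,0,0,0]
}}

```text
time_s: 9.83
tcp_pos: [0.4716, -0.0066, 0.1502]
eef_rot: [0.757, 0.654, -0.0, -0.0]
force: [-1.4, -0.5, -0.1]
width: 0.0003
finger_force: 0.0
```

```bash
python3 -c "
from h import *
st();knob()"
```

```text
t 9.83 across,along,z mm [  9.4   0.7 150.2] F [-1.3 -0.7] -0.1 toolx deg 81.64 w 0.0003
top hidden
side 141 knob across,along,z mm [-16.1  -8.3 172.8]
```

Emit:
{"op": "jog_arm", "data": {
  "targets": [0,0,-0.005,0,0,0,0,0,0,0]
}}

```text
time_s: 10.1
tcp_pos: [0.4676, -0.0059, 0.1501]
eef_rot: [0.757, 0.654, -0.0, -0.0]
force: [0.1, -0.6, -0.3]
width: 0.0002
finger_force: 0.1
```

```bash
python3 -c "
from h import *
st();knob()"
```

```text
t 10.1 across,along,z mm [  5.3   0.8 150.1] F [ 0.2 -0.6] -0.3 toolx deg 81.64 w 0.0002
top hidden
side 139 knob across,along,z mm [-19.7  -8.  171.9]
```

Emit:
{"op": "jog_arm", "data": {
  "targets": [0,0,-0.002,0,0,0,0,0.015,0,0,0,0,0.015,0,0,0,-0.015,0,0,0,0,-0.015,0,0,0,0,-0.015,0,0,0,0,-0.005,-0.013,0,0,0,0,-0.013,0,0,0,0,-0.013,0,0,0,0,-0.013,0,0,0,0,0,0,0]
}}

```text
time_s: 11.12
tcp_pos: [0.4349, -0.0518, 0.1502]
eef_rot: [0.757, 0.654, -0.001, -0.001]
force: [0.4, -0.1, -0.2]
width: 0.0003
finger_force: 0.0
```

```bash
python3 -c "
from h import *
st();knob()"
```

```text
t 11.12 across,along,z mm [-20.3 -49.4 150.2] F [ 0.4 -0. ] -0.2 toolx deg 81.62 w 0.0003
top hidden
side 13 knob across,along,z mm [-12.5  -6.3 154. ]
```

Emit:
{"op": "jog_arm", "data": {
  "targets": [0,0.006,0,0,0,0,0.006,0,0,0,0,0.006,0,0,0,0,0.006,0,0,0,0,0.006,0,0,0,0,0.006,0,0,0,0,0.006,0,0,0,0,0.006,0,0,0,0,0.006,0,0,0,0,0.006,0,0,0,0,0.006,0,0,0,0,0,0,0,0]
}}

```text
time_s: 12.22
tcp_pos: [0.447, 0.0143, 0.1503]
eef_rot: [0.757, 0.654, 0.0, -0.0]
force: [0.4, -0.0, 0.8]
width: -0.0002
finger_force: 0.0
```

Emit:
{"op": "jog_arm", "data": {
  "targets": [0,0.003,0,0,0,0,0,0,0,0]
}}

```text
time_s: 12.38
tcp_pos: [0.4473, 0.0166, 0.1503]
eef_rot: [0.757, 0.654, 0.0, -0.0]
force: [0.3, -0.8, 0.7]
width: 0.0
finger_force: 0.0
```

```bash
python3 -c "
from h import *
st();knob()"
```

```text
t 12.38 across,along,z mm [-18.   20.1 150.3] F [ 0.4 -0.7] 0.7 toolx deg 81.65 w 0.0
top hidden
side 13 knob across,along,z mm [-16.1  31.7 139.4]
```

Emit:
{"op": "jog_arm", "data": {
  "targets": [0,0.002,0,0,0,0,0,0,0,0]
}}

```text
time_s: 12.65
tcp_pos: [0.4476, 0.0182, 0.1503]
eef_rot: [0.757, 0.654, 0.0, -0.0]
force: [0.1, 0.2, -0.1]
width: -0.0
finger_force: 0.2
```

Emit:
{"op": "jog_arm", "data": {
  "targets": [0,0.002,0,0,0,0,0,0,0,0]
}}

```text
time_s: 12.82
tcp_pos: [0.4477, 0.0198, 0.1502]
eef_rot: [0.757, 0.653, -0.001, 0.0]
force: [0.4, -3.7, -2.0]
width: -0.0
finger_force: 1.6
```

```bash
python3 -c "
from h import *
st();knob()"
```

```text
t 12.82 across,along,z mm [-18.   23.3 150.2] F [ 0.9 -3.6] -2.0 toolx deg 81.61 w -0.0
top hidden
side 16 knob across,along,z mm [-16.8  33.8 139.4]
```

Emit:
{"op": "jog_arm", "data": {
  "targets": [0,-0.015,0,0,0,0,-0.015,0,0,0,0,0,0,-0.025,0,0,0,0,-0.025,0,0,0,0,-0.025,0,0,0,0,-0.025,0,0.04,-0.0148,0.0175,0,0,0.04,-0.0148,0.0175,0,0,0.04,-0.0148,0.0175,0,0,0.04,-0.0148,0.0175,0,0,0.04,-0.0148,0.0175,0,0,0.04,-0.0148,0.0175,0,0,0.04,-0.0148,0.0175,0,0,0.04,-0.0148,0.0175,0,0,0.04,0,0,0,0]
}}

```text
time_s: 14.17
tcp_pos: [0.5671, -0.1492, 0.2494]
eef_rot: [0.757, 0.653, 0.0, 0.0]
force: [-0.8, 0.5, -1.1]
width: 0.04
finger_force: 0.0
```

```bash
python3 -c "
from h import *
st();knob()
d=grab('side');a=d['pixels'][130:280,220:420];d=grab('top');b=d['pixels'][110:260,200:400]
cv2.imwrite('pics/s2.png',cv2.resize(np.hstack([a,b]),None,fx=2,fy=2,interpolation=2)[:,:,::-1])"
```

```text
t 14.17 across,along,z mm [ 124.6 -126.6  249.4] F [-0.9  0.3] -1.1 toolx deg 81.55 w 0.04
top 91 knob across,along,z mm [-22.1  47.4 176.3]
side 129 knob across,along,z mm [-20.5  38.8 160.2]
```

View pics/s2.png

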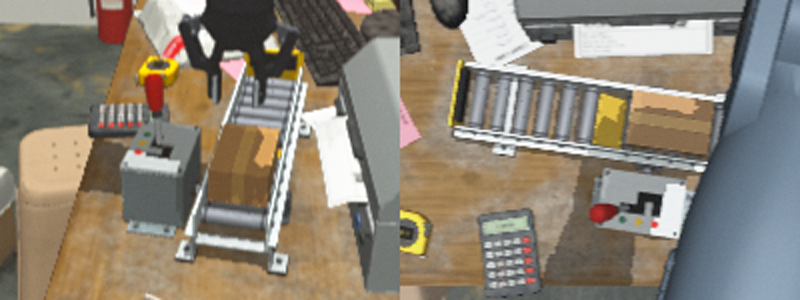

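Emit:
{"op": "jog_arm", "data": {
  "targets": [0.04,0,-0.0025,0.0205,0,0.04,0,0,0.0205,0,0.04,0,0,0.0205,0,0.04,0,0,0.0205,0,0.04,0,0,0.0205,0,0.04,0,0,0.0205,0,0.04,0,0,0.0205,0,0.04,0,0,0.018,0,0.04,0,0,0,0,0.04,0,0,0,0]
}}

```text
time_s: 15.2
tcp_pos: [0.5615, -0.1457, 0.0889]
eef_rot: [0.757, 0.654, -0.0, -0.001]
force: [0.2, -0.1, 0.5]
width: 0.0399
finger_force: 0.0
```

```bash
cat >> h.py <<'E'
def carton():
    d=grab('top'); P=pts(d); z=P[...,2]; h=cv2.cvtColor(d['pixels'],cv2.COLOR_RGB2HSV).astype(int)
    m=big((abs(z-.126)<.012)&(h[...,0]<25)&(h[...,1]>70),(215,380,130,205)); g=(P[m][:,:2]-G)@R2.T*1000+[-122,-85]
    print('carton track x,y mm lo/hi',np.percentile(g,[1,99],axis=0).round(1).tolist(),'z',np.median(z[m]).round(4),np.nanstd(z[m]).round(4))
E
python3 -c "
from h import *
st();knob();carton()"
```

```text
t 15.2 across,along,z mm [ 118.5 -123.9   88.9] F [ 0.2 -0. ] 0.5 toolx deg 81.68 w 0.0399
top 94 knob across,along,z mm [-22.4  49.4 176.1]
side 134 knob across,along,z mm [-20.7  40.1 161.2]
carton track x,y mm lo/hi [[-39.3, -168.3], [39.3, -52.4]] z 0.1253 0.0022
```

Emit:
{"op": "jog_arm", "data": {
  "targets": [0.04,0.006,0.003,0,0,0.04,0.006,0,0,0,0.04,0.006,0,0,0,0.04,0.006,0,0,0,0.04,0.006,0,0,0,0.04,0.008,0,0,0,0.04,0.01,0,0,0,0.04,0.01,0,0,0,0.04,0.01,0,0,0,0.04,0.01,0,0,0,0.04,0.01,0,0,0,0.04,0.01,0,0,0,0.04,0.01,0,0,0,0.04,0.008,0,0,0,0.04,0,0,0,0]
}}

```text
time_s: 16.6
tcp_pos: [0.5823, -0.0305, 0.0887]
eef_rot: [0.756, 0.654, 0.0, -0.0]
force: [-0.5, 0.2, -0.0]
width: 0.0404
finger_force: 0.0
```

```bash
python3 -c "
from h import *
st();knob();carton()"
```

```text
t 16.6 across,along,z mm [122.4  -6.9  88.7] F [-0.5  0.2] -0.0 toolx deg 81.72 w 0.0404
top hidden
side 128 knob across,along,z mm [-20.7  40.1 161.4]
carton track x,y mm lo/hi [[-39.4, 1.4], [39.1, 40.5]] z 0.1251 0.0021
```

Emit:
{"op": "jog_arm", "data": {
  "targets": [0.04,0.006,0,0,0,0.04,0.01,0,0,0,0.04,0.01,0,0,0,0.04,0.01,0,0,0,0.04,0.01,0,0,0,0.04,0.01,0,0,0,0.04,0.01,0,0,0,0.04,0.01,0,0,0,0.04,0.01,0,0,0,0.04,0.01,0,0,0,0.04,0.01,0,0,0,0.04,0.01,0,0,0,0.04,0.01,0,0,0,0.04,0.007,0,0,0,0.04,0.005,0,0,0,0.04,0.003,0,0,0,0.04,0,0,0,0]
}}

```text
time_s: 18.17
tcp_pos: [0.6027, 0.1079, 0.0888]
eef_rot: [0.757, 0.654, 0.0, -0.0]
force: [-0.3, 0.1, -0.0]
width: 0.0399
finger_force: 0.0
```

```bash
python3 -c "
from h import *
st();knob();carton()"
```

```text
t 18.17 across,along,z mm [122.5 133.   88.8] F [-0.3  0.1] -0.0 toolx deg 81.67 w 0.0399
top 38 knob across,along,z mm [-18.1  40.  162.4]
side 142 knob across,along,z mm [-20.5  39.9 161.4]
carton track x,y mm lo/hi [[-39.6, 211.9], [-36.8, 212.1]] z 0.1193 0.0006
```

Finger face is at track y≈59; the carton's rear should end near 80. Creep on until contact force appears.

Emit:
{"op": "jog_arm", "data": {
  "targets": [0.04,0.004,0,0,0,0.04,0.004,0,0,0,0.04,0.004,0,0,0,0.04,0.003,0,0,0,0.04,0,0,0,0]
}}

```text
time_s: 18.73
tcp_pos: [0.605, 0.1228, 0.0888]
eef_rot: [0.757, 0.654, 0.0, -0.0]
force: [-0.0, -0.5, 0.5]
width: 0.04
finger_force: 0.0
```

Emit:
{"op": "jog_arm", "data": {
  "targets": [0.04,0.003,0,0,0,0.04,0,0,0,0]
}}

```text
time_s: 18.9
tcp_pos: [0.6054, 0.1255, 0.0888]
eef_rot: [0.757, 0.654, 0.0, -0.0]
force: [-0.6, -0.7, 0.5]
width: 0.0403
finger_force: 0.0
```

Emit:
{"op": "jog_arm", "data": {
  "targets": [0.04,0.002,0,0,0,0.04,0,0,0,0]
}}

```text
time_s: 19.07
tcp_pos: [0.6056, 0.1272, 0.0888]
eef_rot: [0.757, 0.654, 0.0, -0.0]
force: [0.2, 0.5, -0.2]
width: 0.0401
finger_force: 0.0
```

```bash
python3 -c "
from h import *
st()"
```

```text
t 19.07 across,along,z mm [122.5 152.5  88.8] F [0.1 0.5] -0.2 toolx deg 81.64 w 0.0401
```

Emit:
{"op": "jog_arm", "data": {
  "targets": [0.04,0.002,0,0,0,0.04,0,0,0,0]
}}

```text
time_s: 19.23
tcp_pos: [0.6055, 0.1272, 0.0888]
eef_rot: [0.757, 0.653, -0.001, 0.001]
force: [-1.4, -8.7, 2.5]
width: 0.0404
finger_force: 4.7
```

Emit:
{"op": "jog_arm", "data": {
  "targets": [0.04,0.002,0,0,0,0.04,0,0,0,0]
}}

```text
time_s: 19.4
tcp_pos: [0.6055, 0.1273, 0.0889]
eef_rot: [0.758, 0.653, -0.003, 0.002]
force: [-1.9, -17.7, 5.0]
width: 0.0398
finger_force: 9.5
```

```bash
python3 -c "
from h import *
st()"
```

```text
t 19.4 across,along,z mm [122.4 152.5  88.9] F [  0.7 -17.8] 5.0 toolx deg 81.5 w 0.0398
```

Emit:
{"op": "jog_arm", "data": {
  "targets": [0.04,-0.004,0,0,0,0.04,-0.006,0,0,0,0.04,-0.015,0,0,0,0.04,-0.02,0,0,0,0.04,0,0,-0.03,0,0.04,0,0,-0.03,0,0.04,0,0,-0.03,0,0.04,0,0,-0.03,0,0.04,-0.03,0,-0.03,0,0.04,-0.03,0,-0.02,0,0.04,-0.03,0,0,0,0.04,-0.03,0,0,0,0.04,-0.03,0,0,0,0.04,-0.03,0,0,0,0.04,-0.03,0,0,0,0.04,-0.03,0,0,0,0.04,0,0,0,0]
}}

```text
time_s: 20.82
tcp_pos: [0.5635, -0.1555, 0.2582]
eef_rot: [0.758, 0.652, -0.0, 0.0]
force: [0.2, 0.3, 0.8]
width: 0.0401
finger_force: 0.0
```

```bash
python3 -c "
from h import *
st();knob();carton()
d=grab('side');a=d['pixels'][130:280,220:420];d=grab('top');b=d['pixels'][110:260,200:400]
cv2.imwrite('pics/s3.png',cv2.resize(np.hstack([a,b]),None,fx=2,fy=2,interpolation=2)[:,:,::-1])"
```

```text
t 20.82 across,along,z mm [ 122.  -133.3  258.2] F [0.2 0.3] 0.8 toolx deg 81.42 w 0.0401
top 92 knob across,along,z mm [-22.3  48.4 175.8]
side 129 knob across,along,z mm [-20.5  38.9 160.5]
carton track x,y mm lo/hi [[-39.2, 79.7], [39.5, 198.8]] z 0.1253 0.0023
```

View pics/s3.png

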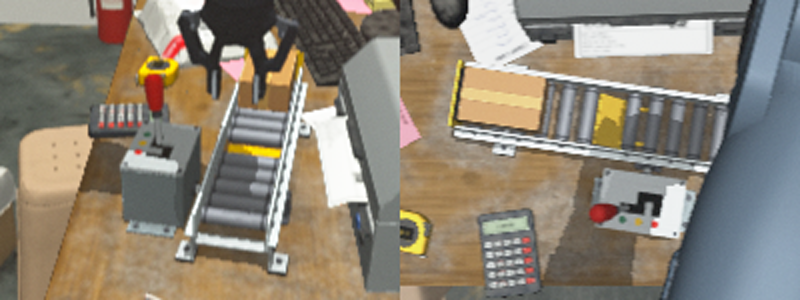

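```bash
python3 -c "
from h import *
d=grab('top');P=pts(d);h=cv2.cvtColor(d['pixels'],cv2.COLOR_RGB2HSV).astype(int)
m=big((h[...,0]>18)&(h[...,0]<35)&(h[...,1]>130)&(h[...,2]>70),(285,335,140,200))
g=(P[m][:,:2]-G)@R2.T*1000+[-122,-85];z=P[m][:,2]*1000
print(m.sum(),np.percentile(g[:,1],[1,99]))
for a in range(-40,50,6):
  k=(g[:,1]>=a)&(g[:,1]<a+6)
  if k.sum():print(a,k.sum(),np.median(z[k]).round(1))
"
```

```text
347 [-38.84948155   3.00476798]
-40 24 14.2
-34 48 19.4
-28 51 25.4
-22 50 32.7
-16 53 38.9
-10 53 46.7
-4 53 52.4
2 11 53.8
```

```bash
python3 -c "
from h import *
print(finish_job())"
```

```text
the job is handed in; nothing more can be done
None
```

The lever is at the green end with the blade about 20 mm below the rollers, the carton lies flat against the end stop, no other object was touched, and the job was handed in at about 21 s (the judge returned no verdict).

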